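Wedge a gel cassette tight in its tank

TASK

Take the orange wedge out of its black holder, stand it point down in the middle of the gap between the gel tank's white wall and the green bar of the gel cassette, and let go of it while it is still loose. Then, with the gripper closed, tap or press it down from above, gently and straight, until it is jammed tight, which takes a push of about 12 N (after some slack is taken up); more than about 20 N can crack the cassette. Leave it standing there and do not disturb the tube rack, the bottle or the tip box.

Things in the scene. Friction and masses are not known exactly. Their poses are not given: they have to be found in the camera images.
- wedge_grip (a point): centre of the tab of the loose orange wedge (60 g, 95 mm tall, standing upright), 82.5 mm above its lower edge and 12.5 mm below its flat top. The tab is the top 25 mm: 40 mm along x, 16 mm thick along y. Take it across the 16 mm.
- wedge_tip (a point): middle of the wedge's lower edge, 5 mm thick (y) and 40 mm long (x); z up to the tab. The 70 mm blade between edge and tab tapers evenly on both faces from 16 mm thick to 5 mm, so the wedge may be turned half round.
- wedge: the wedge itself; its origin and axes are those of its lower edge.
- holder: fixed black holder, 70 (x) by 60 mm, 36 mm high, origin at the centre of its underside. The wedge stands in its matching pocket, lower edge 6 mm above the bench, tab clear above the holder, x along the holder's x. It lifts straight up and out.
- tank: fixed gel tank, 150 (x) by 100 mm, origin on the bench under the gap, z up, nothing higher than 95 mm. The gap runs along x, open at the top: on its -y side the fixed white wall (64 mm long), on its +y side the green bar (54 mm long) of the cassette. It narrows downwards with the wedge's own taper, 0.16 mm per mm. Its mouth has 4 mm high lips flaring at 45 degrees.
- slot (a point): nominal middle of the gap's mouth, 90 mm above the bench; axes as the tank's. Cassettes differ and stand loose: the gap at the mouth is 8.0 to 12.5 mm wide (its true middle up to 1.2 mm off along y), so the loose wedge comes to rest with its lower edge 18 to 47 mm below the mouth: feel for it.
- cassette: glass gel cassette with a green bar, on the gap's +y side, axes as the tank's. Pressed, it slides back along +y under light drag (push 2 to 4 N) by an unknown 0.3 to 2.4 mm (2 to 15 mm of wedge travel) to a stop; there the push climbs steeply (5 to 20 N per mm) and the wedge stays put. It clamps with 0.8 to 1 times the push, 0.5 to 0.7 times once let go; under 3.8 N is loose, over 20 N cracks it.
- tube_rack: bystander: black rack of small white and blue capped tubes, 70 by 110 mm, 44 mm high, origin at the centre of its underside.
- reagent: bystander: amber glass bottle with a blue cap, 60 mm across, 120 mm high, origin at the centre of its underside.
- tip_box: bystander: blue box with a white lid, 80 by 115 mm, 57 mm high, origin at the centre of its underside.
Not all that is in view belongs to the job. What is meant by the wedge is not red, and is the larger of those in its own colour.

How it is judged:
On the way, in this order (a step that is already met when the one before it is completed fails the run):
1. the wedge stands loose in the gap, at least 8 mm deep, let go, and not yet tight (it clamps the cassette with less than 3 N) (z of wedge_tip in the frame of tank between 0.02 and 0.082 m and x of wedge_tip in the frame of tank between -0.015 and 0.015 m and y of wedge_tip in the frame of tank between -0.01 and 0.01 m and angle between the z axis of wedge_tip and the z axis of tank, either way round below 0.12 rad and contact force between the fingers and wedge below 0.1 N and contact force between wedge and cassette below 3 N), for 0.2 s.
2. the wedge has been pressed tight: it clamps the cassette with more than 3.8 N (z of wedge_tip in the frame of tank between 0.02 and 0.082 m and x of wedge_tip in the frame of tank between -0.015 and 0.015 m and y of wedge_tip in the frame of tank between -0.01 and 0.01 m and angle between the z axis of wedge_tip and the z axis of tank, either way round below 0.12 rad and contact force between wedge and cassette above 3.8 N), for 0.1 s.
At the end, for the whole second after the job is handed in: The wedge stands in the gap, point down and upright to 7 degrees, its lower edge 8 to 70 mm below the mouth and within 15 mm of the gap's middle along it (10 mm across it), at rest and let go, and still clamps the cassette with more than 3.8 N (all of step 2 and contact force between the fingers and wedge below 0.1 N and linear speed of wedge below 0.02 m/s); the robot touches nothing.
It fails at once if the wedge clamps the cassette with more than 20 N (the glass cracks) (contact force between wedge and cassette above 20 N).
It fails at once if the tube rack is moved by more than 30 mm (distance of tube_rack from where it was at the start of the episode above 0.03 m).
It fails at once if the bottle is moved by more than 30 mm (distance of reagent from where it was at the start of the episode above 0.03 m).
It fails at once if the tip box is moved by more than 30 mm (distance of tip_box from where it was at the start of the episode above 0.03 m).
It also fails if it takes over 58 s, if anything falls off the work surface, if the arm or the gripper's body presses on something with over 40 N, if the wrist force passes 120 N, or if a joint passes its speed limit or range.

ROBOT

A 7-joint arm with a two-finger parallel gripper is mounted at the origin on the work surface. World frame = base frame: x ahead of the robot, y to its left, z up, the work surface at z = 0. Lengths are in m, angles in rad, forces in N, time in s.
With the tool pointing down it reaches from about 0.4 to 0.875 m from the base axis. Payload 19.3 kg.
Tool frame: the origin (TCP) lies at the very end of the fingers, on their centre line; the grasp point (between the pads) lies 19 mm behind it; z points along the fingers, y is the direction in which the jaws open and shut (so a half turn about z gives the same grasp; the last joint's range is limited). The gripper opens to 85 mm and grips with 20 to 120 N. Pads are 22 mm wide; open, the fingers measure 114 mm over their backs; the gripper's body (76 mm by 85 mm) begins 54 mm behind the grasp point. The pads swing forward as they close: fully open they stand 13 mm farther back than shut.
Start: joints at [1.051, 0.521, -0.036, 1.599, 0.021, 1.021, -0.113], TCP at [0.272, -0.563, 0.231] pointing down, gripper open.
Joint ranges: [-2.91, 2.91], [-0.3, 2.13], [-1.5, 1.42], [0.17, 2.43], [-1.26, 4.41], [0.16, 1.93], [-2.52, 2.52]. Speed limits (rad/s): [1.89, 1.89, 2.39, 2.39, 3.01, 3.01, 3.01].

INTERFACE

Orientations are given as [roll, pitch, yaw] about the fixed x, y, z axes, in that order (R = Rz(yaw) Ry(pitch) Rx(roll)).
In Python, from workcell import telemetry, imaging, ticket gives the robot as it stands.
- The arm moves only by the tool carry_out, never from a script. Its argument "series" is a list of rows, each a list of 7 numbers: the shift along the tool's x, y, z in m, then the turn, a rotation vector about the tool's x, y, z in rad, then the closure in counts, from 0 (fully open) to 255 (shut). In form: [[tx, ty, tz, ax, ay, az, jaw], ...]. A call has 1 to 10 rows; each row is the pose to reach, as a shift and turn from the pose commanded when the call began, along the tool's axes at that moment; what a row does not reach only later rows make up. A row lasts 1/8 s, in which the tool goes at most 62.5 mm and 10.7 degrees, less where a joint would pass 70% of its speed; a pose out of reach is approached as far as the arm can. A call with a gripper value outside its range is refused whole. The fingers move at their own pace and stop on an object; "force" is the grip in N (left out, the last holds). Time passes only in rows, so rows that repeat a pose let the fingers close. It gives the time, the measured TCP pose, the force and the opening at its end, in the units of the state.
- telemetry.observe(): the state, without advancing time (a new reading comes with each control period).
- imaging.grab_frame(name): name is "scene" or "side" or "wrist"; returns (picture, depth): 384x512x3 uint8, blue, green, red; 384x512 float32, m along the optical axis (not along the pixel's ray), 0 where there is no reading.
- imaging.camera_info(name): a dict with "mtx" (3x3 intrinsics, pixels), "extrinsics" (4x4, takes a point from camera to world coordinates); the wrist camera has in their place "hand_eye" (4x4, takes a point from camera to tool coordinates, whose origin is the TCP and whose axes are the flange's). Camera axes: x right, y down, z forward; pixel columns grow to the right and rows downward; lengths in m; the calibration is good to about 2 mm. A picture is of the moment at which its call begins: read the wrist's pose just before it. camera_info takes no time and is no camera call.
- ticket.job_done(): hands the job in, once; it reports no verdict.
The state is a dict: "clock": time; "qpos": joint angles; "qd": joint speeds; "joint_efforts": joint torques, N m; "position": TCP position; "tool_rot": TCP orientation; "force": force on the tool from outside, world axes, zero at the start; "moment": the same for the moment, N m; "grip_width": finger opening in m.
Only numpy, scipy, OpenCV 4.12 (cv2) and the standard library are available. Lean on these libraries where they do the work, as an engineer would, in place of code of your own. Each camera call takes 0.05 s, during which the arm holds its last target.

## Working session

There is one attempt and no reset: what is moved stays moved. The work goes in short steps, Python scripts to look and compute and a tool call to move; the robot and the scene stay as the last step left them, time stands still between calls to the robot, and variables do not carry over. Pictures are saved under pics/ and viewed, and the job is handed in when it is done.

Besides the shell and the picture viewer there is one more tool, called after "Emit:" as name(argument=value, ...), one argument or row to a line, values as JSON. carry_out: Moves the arm, as the interface text tells. Its arguments: {"type":"object","properties":{"series":{"type":"array"},"force":{"type":"number"}},"required":["series"]}

```bash
ls; mkdir -p pics
python3 - <<'E'
from workcell import telemetry, imaging
import cv2, numpy as np
s=telemetry.observe();print(s)
for n in ["scene","side","wrist"]:
    im,d=imaging.grab_frame(n); cv2.imwrite(f"pics/{n}0.png",im); np.savez(f"{n}0.npz",im=im,d=d)
    ci=imaging.camera_info(n); print(n,ci)
E
```

```text
pics
{'clock': 0.0, 'qpos': array([ 1.05075097,  0.52201042, -0.03631973,  1.5999766 ,  0.02121296,
        1.02106963, -0.11282273]), 'qd': array([-0.00046381, -0.0003331 ,  0.00164089, -0.00031856, -0.00101042,
        0.00137109,  0.0010291 ]), 'joint_efforts': array([-1.67314618e-03, -9.27114058e+01,  1.97871633e+00, -3.69940710e+01,
        1.76807446e-02,  8.02093127e-03, -5.66425149e-05]), 'position': array([ 0.27159188, -0.56255835,  0.2307393 ]), 'tool_rot': array([-3.14051775e+00,  8.99658699e-05,  4.49812253e-01]), 'force': array([0.28637455, 0.00570344, 0.17466027]), 'moment': array([0.01013554, 0.03698307, 0.01980972]), 'grip_width': 0.08546651589636355}
scene {'mtx': array([[440.39330981,   0.        , 250.64719246],
       [  0.        , 440.39330981, 192.78580505],
       [  0.        ,   0.        ,   1.        ]]), 'extrinsics': array([[-0.73025754,  0.42203797, -0.53722238,  1.14692298],
       [ 0.68308131,  0.46387546, -0.56410945,  0.47701359],
       [ 0.01112867, -0.77891175, -0.6270348 ,  0.68929355],
       [ 0.        ,  0.        ,  0.        ,  1.        
[... 255 characters left out ...]
[-0.44529115,  0.66009185, -0.60497483,  0.58483609],
       [-0.0122012 , -0.68006884, -0.73304672,  0.917355  ],
       [ 0.        ,  0.        ,  0.        ,  1.        ]])}
wrist {'mtx': array([[311.59152321,   0.        , 255.21666486],
       [  0.        , 311.59152321, 192.1631829 ],
       [  0.        ,   0.        ,   1.        ]]), 'hand_eye': array([[ 1.84726750e-03, -9.59165064e-01, -2.82840889e-01,
         7.22009000e-02],
       [ 9.99998288e-01,  1.80344198e-03,  4.15306984e-04,
        -7.96311235e-04],
       [ 1.11739181e-04, -2.82841171e-01,  9.59166753e-01,
        -1.41769500e-01],
       [ 0.00000000e+00,  0.00000000e+00,  0.00000000e+00,
         1.00000000e+00]])}
```

View pics/scene0.png

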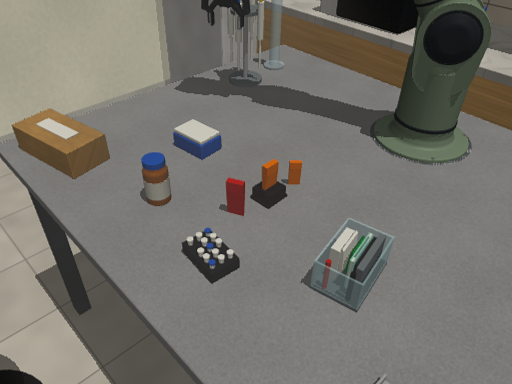

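View pics/side0.png

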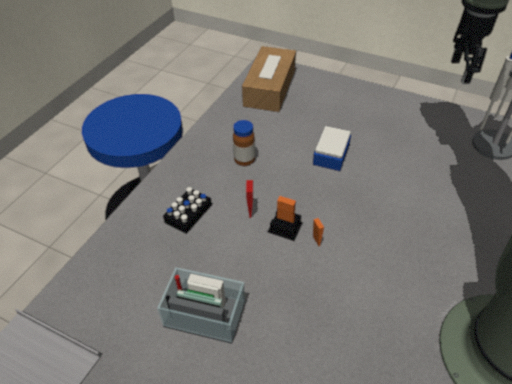

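View pics/wrist0.png

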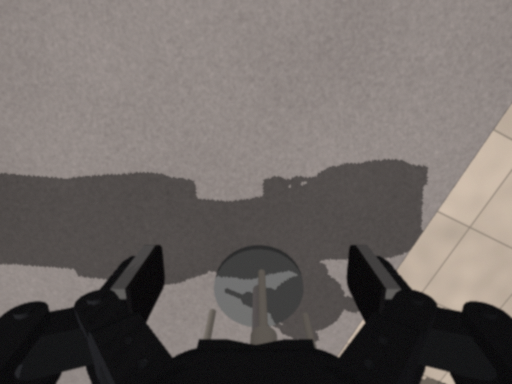

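The scene view shows the orange wedge in its black holder at (270,175), with a smaller orange decoy at (295,172) and a red decoy at (235,197). The tank is at (352,262), with its white wall at (343,247) and the green bar at (358,253). Next I'll measure these.

```bash
cat > h.py <<'E'
import numpy as np, cv2
from workcell import telemetry, imaging
from scipy.spatial.transform import Rotation as R
def cloud(im,d,K,T):
    v,u=np.mgrid[0:384,0:512]
    p=np.stack([(u-K[0,2])*d/K[0,0],(v-K[1,2])*d/K[1,1],d],-1)
    w=p@T[:3,:3].T+T[:3,3]
    w[d==0]=np.nan
    return w
def load(n,f=None):
    z=np.load(f or f"{n}0.npz");ci=imaging.camera_info(n)
    return z['im'],cloud(z['im'],z['d'],ci['mtx'],ci['extrinsics'])
def toolT():
    s=telemetry.observe();T=np.eye(4);T[:3,:3]=R.from_euler('xyz',s['tool_rot']).as_matrix();T[:3,3]=s['position'];return T,s
E
python3 - <<'E'
from h import *
np.set_printoptions(precision=4,suppress=True)
for n in ["scene","side"]:
    im,w=load(n); hsv=cv2.cvtColor(im,cv2.COLOR_BGR2HSV).astype(int); H,S,V=hsv[...,0],hsv[...,1],hsv[...,2]
    for name,m in [("orange",(H>=5)&(H<=14)&(S>180)&(V>120)),("red",((H<4)|(H>176))&(S>150)&(V>80)),("green",(H>55)&(H<85)&(S>70)&(w[...,2]<.12)&(w[...,2]>0.03)),("white",(S<35)&(V>170)&(w[...,2]<.12)&(w[...,2]>0.03))]:
        m=m&(np.nan_to_num(w[...,2])>0.003)
        k,l,st,c=cv2.connectedComponentsWithStats(m.astype(np.uint8))
        for i in range(1,k):
            if st[i,4]<25: continue
            p=w[l==i]; t=p[p[:,2]>np.percentile(p[:,2],97)-.006]
            if abs(p[:,0].mean()-.6)>.5: continue
            print(n,name,c[i],st[i,4],"z",np.percentile(p[:,2],[2,98]),"top mean",t.mean(0),len(t), "minA",cv2.minAreaRect((t[:,:2]*1000).astype(np.float32)))
    cv2.imwrite(f"pics/{n}_crop.png",cv2.resize(im[200:320,290:410] if n=="scene" else im[260:345,150:255],None,fx=5,fy=5,interpolation=cv2.INTER_CUBIC))
E
```

```text
scene orange [271.1107 171.916 ] 262 z [0.0391 0.1028] top mean [ 0.5358 -0.1003  0.1007] 79 minA ((535.9642333984375, -100.79915618896484), (40.245994567871094, 16.293811798095703), 7.260756015777588)
scene orange [294.6627 171.5382] 249 z [0.0065 0.071 ] top mean [ 0.4526 -0.0945  0.0691] 42 minA ((451.87774658203125, -94.52713012695312), (10.650057792663574, 27.502437591552734), 51.25627517700195)
scene red [235.4569 195.4728] 569 z [0.0051 0.096 ] top mean [ 0.6368 -0.1091  0.0941] 106 minA ((635.9225463867188, -111.04086303710938), (16.92369842529297, 39.838134765625), 26.757909774780273)
scene red [328.2258 262.1935] 31 z [0.0712 0.0853] top mean [0.6583 0.1743 0.0823] 21 minA ((657.8185424804688, 173.53421020507812), (10.261091232299805, 7.55539083480835), 41.740699768066406)
scene green [353.8125 252.4514] 144 z [0.0384 0.0955] top mean [0.5962 0.1922 0.0921] 86 minA ((600.4668579101562, 192.79417419433594), (71.03343200683594, 7.760655879974365), 12.09292221069336)
scene white [ 57.0689 128.1047] 363 z [0.081  0.0857] top mean [ 0.8211 -0.6157  0.0831] 363 minA ((820.9487304
[... 1923 characters left out ...]
923] 57 minA ((588.8770141601562, 191.24468994140625), (51.097801208496094, 6.198448657989502), 11.25588607788086)
side white [269.5843  66.5581] 267 z [0.0784 0.0863] top mean [ 0.8181 -0.6169  0.0829] 238 minA ((817.8480224609375, -617.33203125), (39.91933822631836, 130.9493408203125), 10.866497039794922)
side white [332.6295 140.6562] 672 z [0.0528 0.0604] top mean [ 0.5227 -0.3961  0.0569] 619 minA ((523.4967651367188, -397.9085388183594), (70.66261291503906, 111.8631362915039), 6.722544193267822)
side white [204.4701 281.8462] 351 z [0.0849 0.0939] top mean [0.5954 0.1667 0.0903] 189 minA ((595.2598876953125, 163.9646453857422), (67.59774780273438, 26.14328956604004), 9.288396835327148)
```

View pics/scene_crop.png

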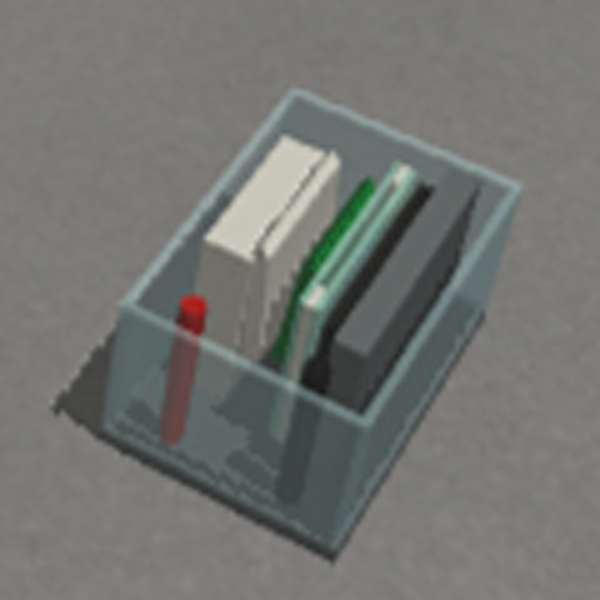

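View pics/side_crop.png

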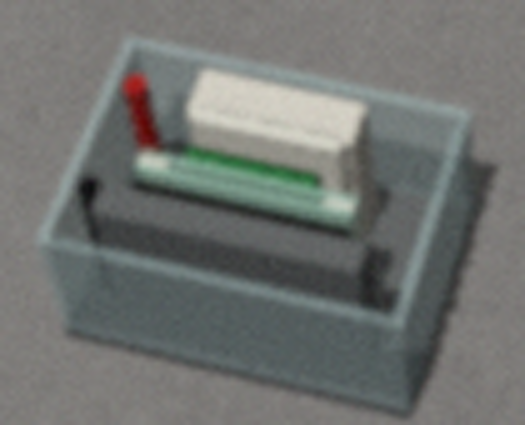

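```bash
cat >> h.py <<'E'
def shift(target_xyz,yaw,base=None):
    T,s=toolT()
    if base is not None:
        T[:3,3]=base[0]; T[:3,:3]=R.from_euler('xyz',base[1]).as_matrix()
    d=T[:3,:3].T@(np.array(target_xyz)-T[:3,3])
    Rt=R.from_euler('xyz',[np.pi,0,yaw]).as_matrix()
    r=R.from_matrix(T[:3,:3].T@Rt).as_rotvec()
    print("shift",np.round(d,4),"rot",np.round(r,4))
E
python3 -c "
from h import *
shift([.534,-.1,.2],0.09)"
```

```text
shift [ 0.4374 -0.3025  0.0311] rot [-8.000e-04  2.000e-04  3.597e-01]
```

Emit:
carry_out(
  series=[
    [0.05,-0.034,0.0,0,0,0.04,0],
    [0.1,-0.068,0.0,0,0,0.08,0],
    [0.15,-0.102,0.0,0,0,0.12,0],
    [0.2,-0.137,0.0,0,0,0.16,0],
    [0.25,-0.171,0.0,0,0,0.2,0],
    [0.3,-0.205,0.005,0,0,0.25,0],
    [0.35,-0.239,0.01,0,0,0.3,0],
    [0.4,-0.274,0.02,0,0,0.34,0],
    [0.437,-0.302,0.031,0,0,0.36,0],
    [0.437,-0.302,0.031,0,0,0.36,0],
  ],
  force=40,
)

```text
clock: 1.4
position: [0.5347, -0.0971, 0.1993]
tool_rot: [-3.14, 0.001, 0.095]
force: [-1.0, -0.2, -0.9]
grip_width: 0.0854
```

```bash
cat > w.py <<'E'
from h import *
import sys
def wrist(tag):
    T,s=toolT(); im,d=imaging.grab_frame("wrist"); ci=imaging.camera_info("wrist")
    cv2.imwrite(f"pics/{tag}.png",im); w=cloud(im,d,ci['mtx'],T@ci['hand_eye']); np.savez(tag+".npz",im=im,d=d,w=w)
    return im,w,s
E
python3 - <<'E'
from w import *
im,w,s=wrist("w1");print(s['position'],s['tool_rot'],s['clock'],s['force'])
hsv=cv2.cvtColor(im,cv2.COLOR_BGR2HSV).astype(int);H,S,V=hsv[...,0],hsv[...,1],hsv[...,2]
m=(H>=4)&(H<=15)&(S>160)&(V>80)&(w[...,2]>.003)
k,l,st,c=cv2.connectedComponentsWithStats(m.astype(np.uint8))
for i in range(1,k):
    if st[i,4]<100: continue
    p=w[l==i]; t=p[p[:,2]>np.percentile(p[:,2],97)-.006]
    print(c[i],st[i],np.percentile(p[:,2],[2,98]),t.mean(0),len(t),cv2.minAreaRect((t[:,:2]*1000).astype(np.float32)))
E
```

```text
[ 0.53471911 -0.09709393  0.19928054] [-3.14007019e+00  1.07413360e-03  9.49799199e-02] 1.4 [-0.96666174 -0.22899073 -0.86805493]
[262.84337349 187.65146299] [ 253  155   23   63 1162] [0.03458446 0.10102985] [ 0.53498825 -0.10249393  0.09974691] 936 ((533.85009765625, -102.62066650390625), (39.97772979736328, 16.05029296875), 3.0630993843078613)
[248.09758898 255.90585534] [233 230  29  50 871] [0.00585192 0.07016677] [ 0.45046364 -0.09674666  0.06858932] 381 ((449.3553161621094, -96.87700653076172), (12.139446258544922, 30.396644592285156), 48.795326232910156)
```

View pics/w1.png

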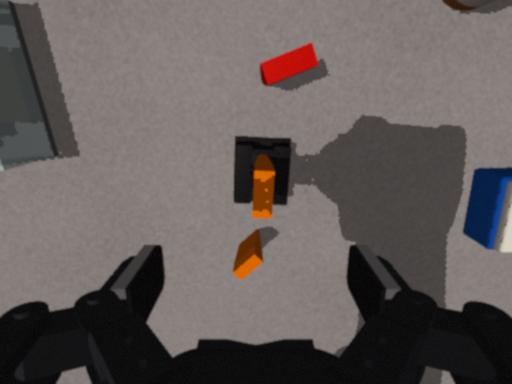

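The wrist view confirms the large wedge at (263,188) in the holder, with a yaw of about 3°. The decoy at (248,256) is clear of the fingers.

```bash
python3 -c "
from h import *
print(telemetry.observe()['position'],telemetry.observe()['tool_rot'])
shift([.5338,-.102,.0695],0.053)"
```

```text
[ 0.53402828 -0.0994658   0.19968529] [-3.14109834e+00  1.12586591e-03  9.26350749e-02]
shift [-0.0003  0.0026  0.1302] rot [-0.0005  0.0011  0.0396]
```

Run:
```python
from w import *
im,w,s=wrist("w2");print(s['position'],s['tool_rot'],s['clock'],s['force'])
hsv=cv2.cvtColor(im,cv2.COLOR_BGR2HSV).astype(int);H,S,V=hsv[...,0],hsv[...,1],hsv[...,2]
m=(H>=4)&(H<=15)&(S>160)&(V>80)&(w[...,2]>.09)
p=w[m];print(p.mean(0),cv2.minAreaRect((p[:,:2]*1000).astype(np.float32)))
shift([.5338,-.102,.0695],0.053)
```

```text
[ 0.53402828 -0.0994658   0.19968529] [-3.14109834e+00  1.12586591e-03  9.26350749e-02] 1.45 [ 0.6642334  -0.29205102  1.00915916]
[ 0.53541165 -0.10250178  0.09953572] ((533.7037963867188, -102.62196350097656), (39.99435043334961, 16.112417221069336), 2.92935848236084)
shift [1.000e-04 1.100e-03 1.305e-01] rot [0.0001 0.0008 0.0377]
```

Emit:
carry_out(
  series=[
    [0,0.002,0.03,0,0,0.038,0],
    [0,0.002,0.06,0,0,0.038,0],
    [0,0.002,0.09,0,0,0.038,0],
    [0,0.002,0.115,0,0,0.038,0],
    [0,0.002,0.13,0,0,0.038,0],
    [0,0.002,0.13,0,0,0.038,0],
    [0,0.002,0.13,0,0,0.038,0],
  ],
  force=40,
)

```text
clock: 2.38
position: [0.5346, -0.1033, 0.0712]
tool_rot: [3.141, -0.001, 0.051]
force: [0.3, -0.2, 0.7]
grip_width: 0.0851
```

Emit:
carry_out(
  series=[
    [0,0,0,0,0,0,255],
    [0,0,0,0,0,0,255],
    [0,0,0,0,0,0,255],
    [0,0,0,0,0,0,255],
    [0,0,0,0,0,0,255],
    [0,0,0,0,0,0,255],
  ],
  force=40,
)

```text
clock: 3.12
position: [0.5343, -0.1028, 0.0705]
tool_rot: [-3.142, -0.0, 0.052]
force: [-0.7, -0.3, 5.3]
grip_width: 0.0156
```

Run:
```python
from w import *
s=telemetry.observe();print(s)
im,w,s=wrist("w3")
```

```text
{'clock': 3.125, 'qpos': array([ 0.13925226,  0.62417249, -0.07970854,  1.93264017,  0.0839288 ,
        0.58768247, -1.51439159]), 'qd': array([-0.00030487,  0.00023951, -0.00116118,  0.00081018, -0.00011759,
       -0.00096101, -0.00037544]), 'joint_efforts': array([ 6.65511168e-02, -8.65754771e+01,  1.42927989e+00, -2.32920206e+01,
        7.31049059e-02, -2.95880288e-01,  1.05788415e-03]), 'position': array([ 0.53426348, -0.10282799,  0.07045785]), 'tool_rot': array([-3.14156600e+00, -2.35762689e-04,  5.17660727e-02]), 'force': array([-0.69495116, -0.32475632,  5.31108954]), 'moment': array([0.1003165 , 0.15443515, 0.04114852]), 'grip_width': 0.015643060650318612}
```

View pics/w3.png

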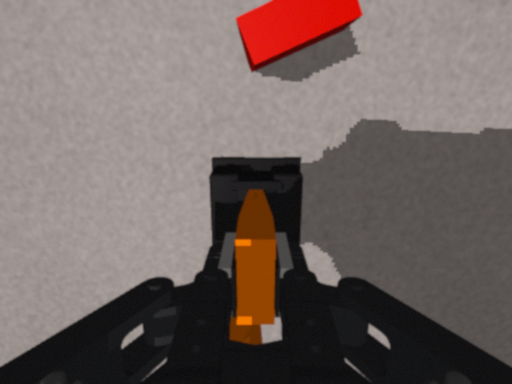

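The wedge is gripped at 15.6 mm, centred in the jaws. Next I'll lift it and move to a view of the tank.

Emit:
carry_out(
  series=[
    [0,0,-0.02,0,0,0,255],
    [0,0,-0.05,0,0,0,255],
    [0,0,-0.09,0,0,0,255],
    [0,0,-0.13,0,0,0,255],
    [0,0,-0.165,0,0,0,255],
    [0,0,-0.165,0,0,0,255],
  ],
  force=40,
)

```text
clock: 3.92
position: [0.5351, -0.103, 0.2376]
tool_rot: [3.141, -0.004, 0.052]
force: [0.7, -0.2, -0.4]
grip_width: 0.0159
```

```bash
python3 -c "
from h import *
s=telemetry.observe();print(s['grip_width'],s['force'])
shift([.505,.161,.235],0.2)"
```

```text
0.015854995223536908 [ 0.67127178 -0.21736252 -0.38378909]
shift [-0.0165 -0.2652  0.0023] rot [ 0.001  -0.0038 -0.1484]
```

Emit:
carry_out(
  series=[
    [-0.003,-0.05,0,0,0,-0.03,255],
    [-0.006,-0.1,0,0,0,-0.06,255],
    [-0.01,-0.15,0,0,0,-0.09,255],
    [-0.013,-0.2,0,0,0,-0.12,255],
    [-0.016,-0.245,0,0,0,-0.148,255],
    [-0.016,-0.265,0,0,0,-0.148,255],
    [-0.016,-0.265,0,0,0,-0.148,255],
    [-0.016,-0.265,0,0,0,-0.148,255],
  ],
  force=40,
)

```text
clock: 4.92
position: [0.5044, 0.1599, 0.2347]
tool_rot: [3.141, 0.001, 0.199]
force: [-0.4, -0.8, -2.0]
grip_width: 0.0152
```

Run:
```python
from w import *
im,w,s=wrist("w4");print(s['position'],s['tool_rot'],s['clock'],s['force'],s['qd'].round(3))
for n in ["scene","side"]:
    i,d=imaging.grab_frame(n); cv2.imwrite(f"pics/{n}1.png",i); np.savez(f"{n}1.npz",im=i,d=d)
```

```text
[0.50436974 0.15993424 0.23471707] [3.14108051e+00 9.25256255e-04 1.98976141e-01] 4.925 [-0.35693547 -0.80976542 -2.00323092] [ 0.009 -0.005  0.003 -0.003 -0.001  0.003 -0.003]
```

View pics/w4.png

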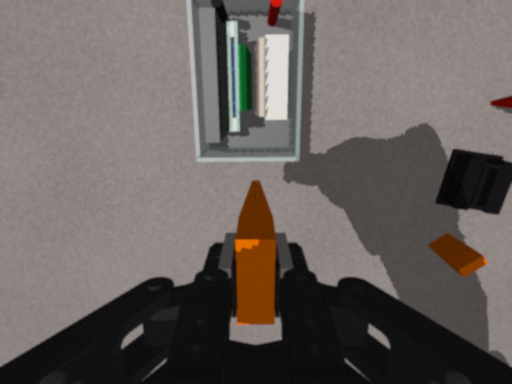

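View pics/scene1.png

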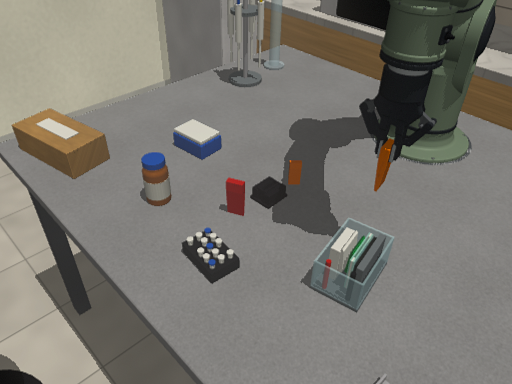

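The wrist view shows the white wall at cols 257–290, rows 35–118, and the green bar at cols 238–250. The gap lies between them at about col 253.

Run:
```python
from h import *
np.set_printoptions(precision=1,suppress=True,linewidth=180)
z=np.load("w4.npz");im,w=z['im'],z['w']
cv2.imwrite("pics/w4c.png",cv2.resize(im[0:170,180:310],None,fx=4.5,fy=3.5,interpolation=cv2.INTER_CUBIC))
hsv=cv2.cvtColor(im,cv2.COLOR_BGR2HSV).astype(int);H,S,V=hsv[...,0],hsv[...,1],hsv[...,2]
reg=np.zeros(H.shape,bool);reg[0:165,185:305]=1
wh=reg&(S<40)&(V>150)&(w[...,2]>.08)
gr=reg&(H>55)&(H<80)&(S>150)&(w[...,2]>.03)
for nm,m in [("white",wh),("green",gr)]:
    p=w[m]; r=cv2.minAreaRect((p[:,:2]*1000).astype(np.float32));print(nm,m.sum(),np.percentile(p[:,2],[5,50,95])*1000,r)
c,s=np.cos(.2),np.sin(.2)
o=np.array([.593,.179])
for r in range(30,128,8):
    print("row",r)
    for u in range(224,296,2):
        q=w[r,u]; x=(q[0]-o[0])*c+(q[1]-o[1])*s; y=-(q[0]-o[0])*s+(q[1]-o[1])*c
        if r in(54,78,102): print("  ",u,np.array([x,y,q[2]])*1000,im[r,u])
```

```text
white 3170 [86.2 88.1 92.5] ((594.0105590820312, 171.2331085205078), (89.82945251464844, 62.12296676635742), 11.850337982177734)
green 680 [55.  90.3 93.6] ((590.8311767578125, 187.77357482910156), (53.323951721191406, 8.801864624023438), 11.723355293273926)
row 30
row 38
row 46
row 54
   224 [19.7 26.7 83.4] [30 34 35]
   226 [20.1 25.3 79.9] [61 63 57]
   228 [19.  22.9 88.6] [170 175 157]
   230 [18.9 21.1 89.6] [156 161 144]
   232 [20.9 20.5 74. ] [99 80 64]
   234 [21.4 18.9 70.1] [163 146 127]
   236 [18.8 16.  90.2] [188 192 167]
   238 [19.1 14.4 88. ] [115 159  96]
   240 [18.4 12.5 92.8] [ 48 112  21]
   242 [18.5 10.8 92.1] [37 90 15]
   244 [18.5  9.1 92. ] [36 88 15]
   246 [19.2  7.6 87.3] [22 57  7]
   248 [21.5  6.2 69.2] [18 42  7]
   250 [24.   4.7 50.1] [24 45 19]
   252 [29.6  3.2  7.2] [63 64 64]
   254 [25.9  0.9 35.5] [72 75 80]
   256 [22.4 -1.  62.6] [100 108 115]
   258 [19.8 -2.7 82.3] [134 144 152]
   260 [18.9 -4.4 89.6] [184 196 208]
   262 [18.5 -6.  92.3] [184 198 210]
   264 [18.4 -7.7 93.6] [154 166 176]
   266 [19.1 -9.5 87.7] [155 163 170]
   268 
[... 2726 characters left out ...]
.2  -6.3  91.2] [185 198 210]
   264 [-20.2  -8.   92.3] [155 166 176]
   266 [-20.3  -9.9  89.1] [154 163 169]
   268 [-20.3 -11.8  87.1] [212 219 221]
   270 [-20.3 -13.5  88.1] [218 222 224]
   272 [-20.3 -15.3  87.3] [216 221 224]
   274 [-20.3 -17.1  86.9] [217 222 224]
   276 [-20.3 -18.8  87.7] [216 222 223]
   278 [-20.3 -20.6  87.7] [218 222 225]
   280 [-20.3 -22.5  86.1] [215 221 224]
   282 [-20.3 -24.3  86.3] [216 222 225]
   284 [-20.3 -26.1  86.6] [216 221 224]
   286 [-20.2 -27.8  87.3] [206 214 217]
   288 [-20.7 -37.7   6.8] [107 109 111]
   290 [-20.6 -38.5  20.5] [83 82 77]
   292 [-20.5 -38.5  39.8] [84 83 79]
   294 [-20.4 -38.6  56.6] [86 86 82]
row 110
row 118
row 126
```

View pics/w4c.png

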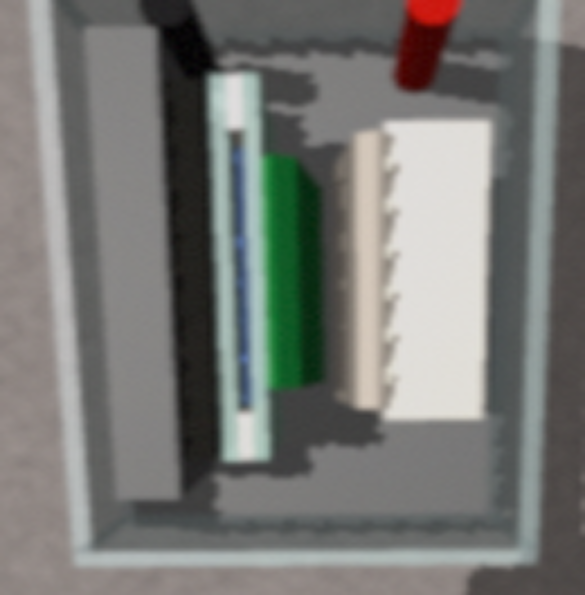

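```bash
python3 -c "
from h import *
s=telemetry.observe();print(s['position'],s['tool_rot'],s['force'])
shift([.5922,.1810,.175],0.207)"
```

```text
[0.50455612 0.15993757 0.23511722] [3.14128479e+00 3.21526647e-04 1.98407338e-01] [ 0.43079178  0.27814851 -0.72074984]
shift [ 0.0901 -0.0034  0.0601] rot [ 0.0003  0.0003 -0.0086]
```

Emit:
carry_out(
  series=[
    [0.03,-0.001,0.0,0,0,-0.004,255],
    [0.06,-0.002,0.0,0,0,-0.008,255],
    [0.09,-0.0034,0.01,0,0,-0.0086,255],
    [0.09,-0.0034,0.03,0,0,-0.0086,255],
    [0.09,-0.0034,0.05,0,0,-0.0086,255],
    [0.09,-0.0034,0.06,0,0,-0.0086,255],
    [0.09,-0.0034,0.06,0,0,-0.0086,255],
    [0.09,-0.0034,0.06,0,0,-0.0086,255],
  ],
  force=40,
)

```text
clock: 6.08
position: [0.5924, 0.1821, 0.1761]
tool_rot: [-3.141, -0.001, 0.208]
force: [0.0, -0.3, -0.6]
grip_width: 0.0157
```

Run:
```python
from w import *
s=telemetry.observe();print(s['position'],s['tool_rot'],s['force'],s['moment'],s['clock'])
im,w,s=wrist("w5")
for n in ["scene","side"]:
    i,d=imaging.grab_frame(n); np.savez(f"{n}2.npz",im=i,d=d)
    c=i[180:320,290:430] if n=="scene" else i[230:345,140:265]
    cv2.imwrite(f"pics/{n}2.png",cv2.resize(c,None,fx=4,fy=4,interpolation=cv2.INTER_CUBIC))
shift([.5922,.1810,.130],0.207)
```

```text
[0.59237816 0.18207256 0.17608714] [-3.14147124e+00 -1.00423628e-03  2.08088852e-01] [ 0.02331697 -0.25933521 -0.62951253] [-0.01591972 -0.0322051  -0.03618604] 6.075
shift [-0.0004  0.0011  0.046 ] rot [-0.0001 -0.0009  0.0013]
```

View pics/scene2.png

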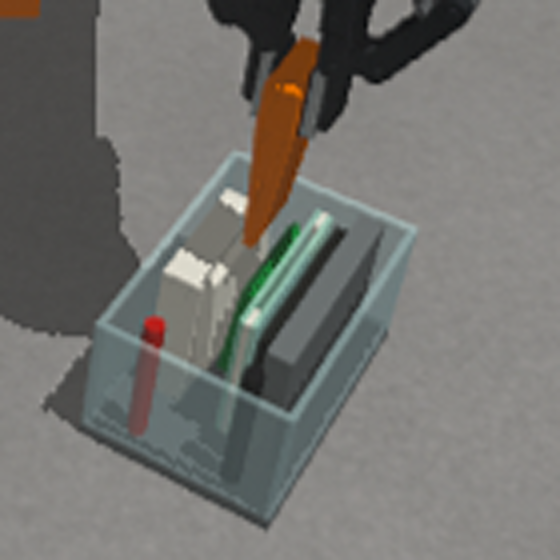

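View pics/w5.png

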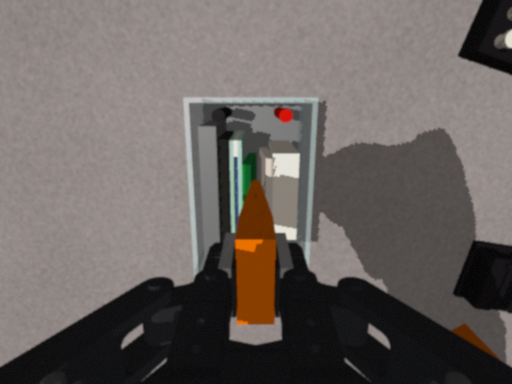

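Emit:
carry_out(
  series=[
    [0,0.0005,0.006,0,0,0,255],
    [0,0.0005,0.012,0,0,0,255],
    [0,0.0005,0.018,0,0,0,255],
    [0,0.0005,0.024,0,0,0,255],
    [0,0.0005,0.024,0,0,0,255],
    [0,0.0005,0.024,0,0,0,255],
  ],
  force=40,
)

```text
clock: 6.98
position: [0.5922, 0.1817, 0.1514]
tool_rot: [-3.142, -0.0, 0.208]
force: [0.3, 0.4, -1.2]
grip_width: 0.0154
```

Run:
```python
from w import *
s=telemetry.observe();print(s['position'],s['tool_rot'],s['force'],s['moment'],s['clock'])
im,w,s=wrist("w6")
cv2.imwrite("pics/w6c.png",cv2.resize(im[90:260,180:330],None,fx=4,fy=3.5,interpolation=cv2.INTER_CUBIC))
for n in ["side"]:
    i,d=imaging.grab_frame(n)
    c=i[230:345,140:265]
    cv2.imwrite(f"pics/{n}3.png",cv2.resize(c,None,fx=4,fy=4,interpolation=cv2.INTER_CUBIC))
shift([.5922,.1810,.120],0.207)
```

```text
[0.59216263 0.18169317 0.15140684] [-3.14154472e+00 -1.54290110e-04  2.08427503e-01] [ 0.30006764  0.43637598 -1.16341695] [ 0.01047715 -0.06287376 -0.00332964] 6.975
shift [-0.0002  0.0007  0.0315] rot [-0.0001 -0.0004  0.0013]
```

View pics/w6c.png

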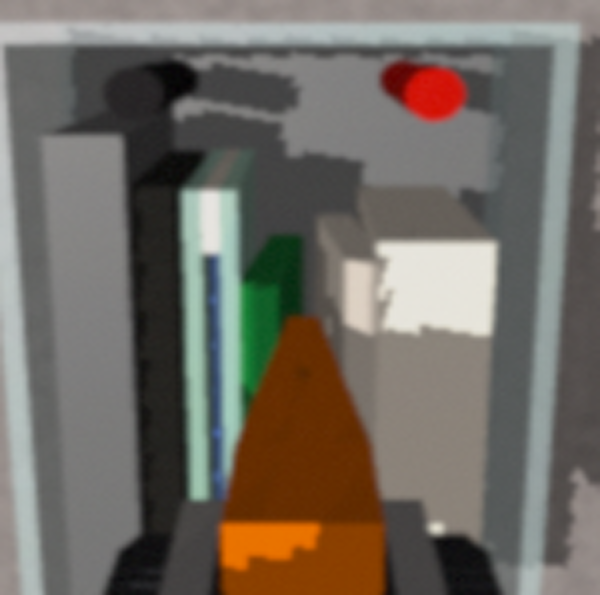

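View pics/side3.png

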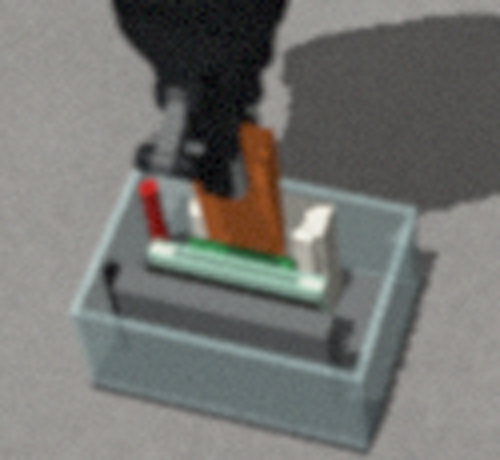

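The wedge tip is entering the mouth between the bar and the wall. I'll go down in steps, watching the force.

Emit:
carry_out(
  series=[
    [0,0.0006,0.004,0,0,0,255],
    [0,0.0006,0.008,0,0,0,255],
    [0,0.0006,0.012,0,0,0,255],
    [0,0.0006,0.016,0,0,0,255],
    [0,0.0006,0.019,0,0,0,255],
    [0,0.0006,0.021,0,0,0,255],
    [0,0.0006,0.021,0,0,0,255],
    [0,0.0006,0.021,0,0,0,255],
  ],
  force=40,
)

```text
clock: 8.07
position: [0.5923, 0.1811, 0.1304]
tool_rot: [-3.142, -0.0, 0.208]
force: [0.4, 0.3, -0.1]
grip_width: 0.0155
```

Run:
```python
from w import *
for k in range(4):
    s=telemetry.observe();print(s['position'],s['tool_rot'],s['force'].round(2),s['moment'].round(3),s['clock'])
    imaging.grab_frame("side")
```

```text
[0.59225983 0.18107452 0.13038902] [-3.14154690e+00 -8.17375471e-05  2.08310671e-01] [ 0.38  0.27 -0.14] [0.064 0.012 0.053] 8.075
[0.5922783  0.18106914 0.13042555] [-3.14156992e+00 -1.87395493e-04  2.08349113e-01] [ 0.33  0.2  -0.8 ] [0.011 0.021 0.046] 8.125
[0.59231401 0.18106595 0.13045266] [-3.14154204e+00 -2.52646061e-04  2.08279598e-01] [ 0.17  0.57 -0.07] [0.022 0.032 0.041] 8.175
[0.59226859 0.1810874  0.13042671] [-3.14156495e+00 -1.90922400e-04  2.08410253e-01] [-0.01 -0.2  -1.47] [ 0.025 -0.006 -0.011] 8.225
```

Emit:
carry_out(
  series=[
    [0,0,0.002,0,0,0,255],
    [0,0,0.004,0,0,0,255],
    [0,0,0.006,0,0,0,255],
    [0,0,0.008,0,0,0,255],
    [0,0,0.008,0,0,0,255],
    [0,0,0.008,0,0,0,255],
  ],
)

```text
clock: 9.02
position: [0.5922, 0.181, 0.1223]
tool_rot: [3.141, 0.0, 0.208]
force: [0.0, -0.7, -0.7]
grip_width: 0.0157
```

```bash
cat > f.py <<'E'
from w import *
F=[];M=[]
for k in range(4):
    s=telemetry.observe();F.append(s['force']);M.append(s['moment']);imaging.grab_frame("side")
print(s['position'].round(4),s['tool_rot'].round(4),np.mean(F,0).round(2),np.mean(M,0).round(3),s['grip_width'],s['clock'])
E
python3 f.py
```

```text
[0.5922 0.1809 0.1223] [3.1415e+00 1.0000e-04 2.0820e-01] [-0.39 -1.3  -1.36] [-0.353 -0.025 -0.022] 0.015849996483921335 9.175
```

Emit:
carry_out(
  series=[
    [0,0.0003,0,0,0,0,255],
    [0,0.0006,0,0,0,0,255],
    [0,0.0006,0.001,0,0,0,255],
    [0,0.0006,0.002,0,0,0,255],
    [0,0.0006,0.002,0,0,0,255],
    [0,0.0006,0.002,0,0,0,255],
  ],
)

```text
clock: 9.98
position: [0.5923, 0.1805, 0.1203]
tool_rot: [-3.142, 0.0, 0.208]
force: [-0.9, -0.1, -0.5]
grip_width: 0.0153
```

```bash
python3 f.py
```

```text
[0.5923 0.1805 0.1203] [-3.1416 -0.      0.2084] [-0.18  0.3  -0.56] [-0.019 -0.008 -0.005] 0.015650049189631355 10.125
```

No contact now, so I'll go further down.

Emit:
carry_out(
  series=[
    [0,0.0001,0.001,0,0,0,255],
    [0,0.0002,0.002,0,0,0,255],
    [0,0.0002,0.003,0,0,0,255],
    [0,0.0002,0.003,0,0,0,255],
    [0,0.0002,0.003,0,0,0,255],
  ],
)

```text
clock: 10.8
position: [0.5923, 0.1803, 0.1173]
tool_rot: [-3.142, 0.0, 0.208]
force: [-0.9, 1.4, -0.1]
grip_width: 0.0158
```

```bash
python3 f.py
```

```text
[0.5924 0.1803 0.1173] [-3.1415  0.      0.2084] [-0.07  0.87 -0.56] [ 0.167  0.051 -0.021] 0.015429188016509462 10.95
```

Emit:
carry_out(
  series=[
    [0,-0.00015,0,0,0,0,255],
    [0,-0.00015,0,0,0,0,255],
    [0,-0.00015,0,0,0,0,120],
    [0,-0.00015,0,0,0,0,120],
    [0,-0.00015,0,0,0,0,120],
    [0,-0.00015,0,0,0,0,120],
    [0,-0.00015,0,0,0,0,120],
  ],
)

```text
clock: 11.88
position: [0.5923, 0.1804, 0.1173]
tool_rot: [3.142, 0.0, 0.208]
force: [-1.3, -0.1, 0.1]
grip_width: 0.0457
```

```bash
python3 f.py
python3 - <<'E'
from w import *
im,w,s=wrist("w7")
i,d=imaging.grab_frame("scene"); np.savez("scene4.npz",im=i,d=d)
cv2.imwrite("pics/scene4.png",cv2.resize(i[180:320,290:430],None,fx=4,fy=4,interpolation=cv2.INTER_CUBIC))
E
```

```text
[0.5924 0.1804 0.1173] [-3.1415e+00 -1.0000e-04  2.0830e-01] [-0.35 -0.21 -0.19] [-0.003  0.002  0.001] 0.04502860799437268 12.025
```

View pics/w7.png

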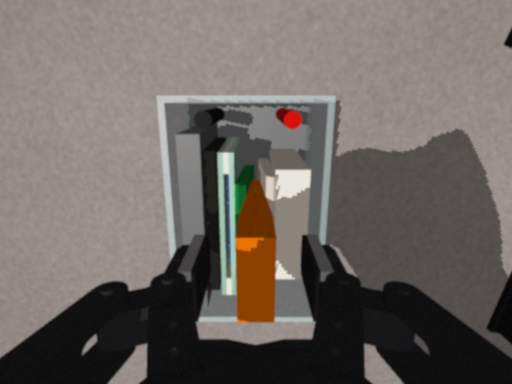

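View pics/scene4.png

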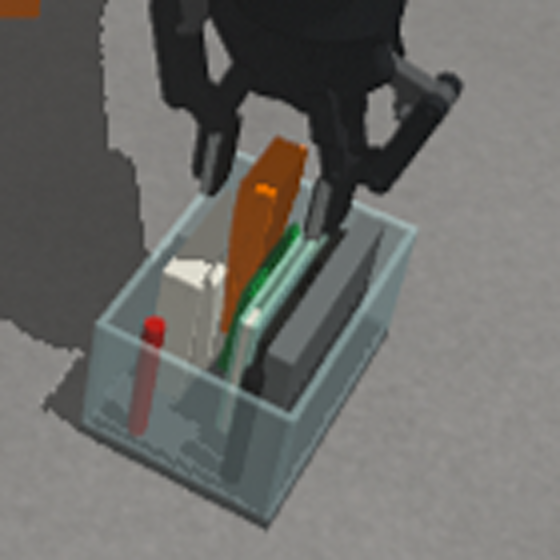

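Released. The wedge stands loose between the open jaws, so I'll go up, close the gripper and measure its top.

Emit:
carry_out(
  series=[
    [0,0,-0.015,0,0,0,120],
    [0,0,-0.04,0,0,0,120],
    [0,0,-0.07,0,0,0,120],
    [0,0,-0.09,0,0,0,200],
    [0,0,-0.09,0,0,0,255],
    [0,0,-0.09,0,0,0,255],
    [0,0,-0.09,0,0,0,255],
    [0,0,-0.09,0,0,0,255],
  ],
)

```text
clock: 13.18
position: [0.5922, 0.1804, 0.2068]
tool_rot: [3.142, 0.001, 0.208]
force: [0.2, 0.9, -1.0]
grip_width: 0.0001
```

```bash
python3 f.py
python3 - <<'E'
from w import *
im,w,s=wrist("w8")
hsv=cv2.cvtColor(im,cv2.COLOR_BGR2HSV).astype(int);H,S,V=hsv[...,0],hsv[...,1],hsv[...,2]
m=(H>=4)&(H<=15)&(S>160)&(V>60)&(w[...,2]>.03)
p=w[m];p=p[np.hypot(p[:,0]-.592,p[:,1]-.18)<.06];z=np.percentile(p[:,2],98);print(z,len(p)); t=p[p[:,2]>z-.005]; print(t.mean(0),cv2.minAreaRect((t[:,:2]*1000).astype(np.float32)))
for n in ["scene","side"]:
    i,d=imaging.grab_frame(n); ci=imaging.camera_info(n); ww=cloud(i,d,ci['mtx'],ci['extrinsics'])
    hsv=cv2.cvtColor(i,cv2.COLOR_BGR2HSV).astype(int);H,S,V=hsv[...,0],hsv[...,1],hsv[...,2]
    m=(H>=4)&(H<=15)&(S>160)&(V>60)&(ww[...,2]>.03)
    p=ww[m];p=p[np.hypot(p[:,0]-.592,p[:,1]-.18)<.06];z=np.percentile(p[:,2],97);t=p[p[:,2]>z-.005]; print(n,z,len(t),t.mean(0),cv2.minAreaRect((t[:,:2]*1000).astype(np.float32)))
    cv2.imwrite(f"pics/{n}5.png",i)
E
```

```text
[0.5923 0.1804 0.207 ] [3.1416e+00 4.0000e-04 2.0840e-01] [ 0.06  0.09 -0.14] [ 0.009  0.015 -0.01 ] -0.00011562328880935282 13.325
0.146600012720523 1502
[0.594134   0.180818   0.14615084] ((597.9468383789062, 157.046630859375), (37.78145980834961, 63.67960739135742), 11.538503646850586)
scene 0.14770937963647904 141 [0.59495826 0.18227086 0.14626558] ((593.4706420898438, 181.59786987304688), (42.24324035644531, 15.177517890930176), 12.084540367126465)
side 0.1475874043263543 148 [0.58964255 0.1821867  0.14577379] ((590.0354614257812, 181.72117614746094), (39.99010467529297, 16.03015899658203), 9.446630477905273)
```

View pics/w8.png

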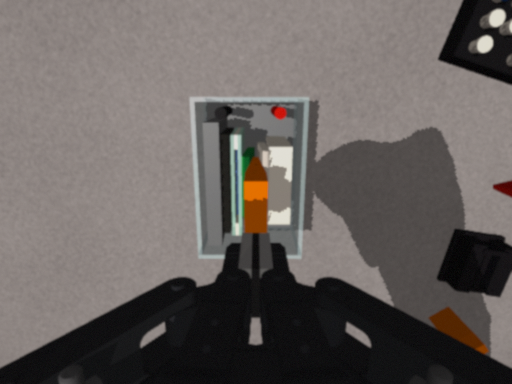

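The wedge stands upright with its top at about 146 mm, so its lower edge is about 39 mm deep, and it is centred under the tool. I'll bring the closed fingertips down.

Emit:
carry_out(
  series=[
    [0,0,0.015,0,0,0,255],
    [0,0,0.03,0,0,0,255],
    [0,0,0.042,0,0,0,255],
    [0,0,0.05,0,0,0,255],
    [0,0,0.056,0,0,0,255],
    [0,0,0.057,0,0,0,255],
    [0,0,0.057,0,0,0,255],
    [0,0,0.057,0,0,0,255],
  ],
)

```text
clock: 14.52
position: [0.5925, 0.1805, 0.1507]
tool_rot: [-3.141, -0.001, 0.208]
force: [-0.4, 0.0, 0.6]
grip_width: 0.0005
```

```bash
python3 f.py
```

```text
[0.5924 0.1804 0.1505] [-3.1416e+00 -3.0000e-04  2.0830e-01] [-0.05  0.14 -0.07] [-0.017 -0.008  0.01 ] 0.00027988544948074094 14.675
```

Emit:
carry_out(
  series=[
    [0,0,0.001,0,0,0,255],
    [0,0,0.002,0,0,0,255],
    [0,0,0.003,0,0,0,255],
    [0,0,0.003,0,0,0,255],
    [0,0,0.003,0,0,0,255],
  ],
)

```text
clock: 15.35
position: [0.5923, 0.1805, 0.1473]
tool_rot: [-3.142, 0.0, 0.208]
force: [0.3, 0.2, 0.1]
grip_width: 0.0003
```

```bash
python3 f.py
```

```text
[0.5924 0.1804 0.1473] [-3.1416e+00 -1.0000e-04  2.0840e-01] [-0.08  0.04 -0.03] [-0.024 -0.005  0.011] -0.0002797533186750172 15.5
```

Emit:
carry_out(
  series=[
    [0,0,0.0005,0,0,0,255],
    [0,0,0.001,0,0,0,255],
    [0,0,0.0015,0,0,0,255],
    [0,0,0.0015,0,0,0,255],
    [0,0,0.0015,0,0,0,255],
  ],
)

```text
clock: 16.18
position: [0.5924, 0.1804, 0.1458]
tool_rot: [-3.142, -0.0, 0.208]
force: [-0.0, 0.6, -0.7]
grip_width: 0.0002
```

```bash
python3 f.py
```

```text
[0.5924 0.1804 0.1458] [-3.1415 -0.      0.2083] [-0.07  0.3   0.43] [ 0.053 -0.102 -0.004] -0.00045945327911730606 16.325
```

Emit:
carry_out(
  series=[
    [0,0,0.0003,0,0,0,255],
    [0,0,0.0006,0,0,0,255],
    [0,0,0.001,0,0,0,255],
    [0,0,0.001,0,0,0,255],
  ],
)

```text
clock: 16.88
position: [0.5923, 0.1805, 0.1448]
tool_rot: [-3.142, 0.0, 0.208]
force: [-0.1, 1.4, 1.2]
grip_width: 0.0005
```

```bash
python3 f.py
```

```text
[0.5923 0.1805 0.1448] [-3.1415 -0.      0.2084] [0.01 1.16 1.69] [ 0.221 -0.037  0.022] -0.00038923808905081813 17.025
```

Emit:
carry_out(
  series=[
    [0,0,0.0003,0,0,0,255],
    [0,0,0.0006,0,0,0,255],
    [0,0,0.001,0,0,0,255],
    [0,0,0.001,0,0,0,255],
  ],
)

```text
clock: 17.58
position: [0.5924, 0.1805, 0.1438]
tool_rot: [-3.141, -0.0, 0.208]
force: [0.2, 2.1, 2.5]
grip_width: 0.0004
```

```bash
python3 f.py
```

```text
[0.5923 0.1804 0.1438] [-3.1416  0.      0.2084] [-0.13  1.76  2.03] [0.335 0.015 0.009] -0.00021023429361734022 17.725
```

Contact is made. The lateral force comes from the wedge following the fixed wall's taper towards +y, so I'll let the tool follow at 0.08 mm per mm.

Emit:
carry_out(
  series=[
    [0,-0.0002,0.0003,0,0,0,255],
    [0,-0.0003,0.0006,0,0,0,255],
    [0,-0.0003,0.001,0,0,0,255],
    [0,-0.0003,0.001,0,0,0,255],
  ],
)

```text
clock: 18.27
position: [0.5923, 0.1806, 0.1427]
tool_rot: [3.142, 0.0, 0.208]
force: [0.1, 1.0, 0.6]
grip_width: -0.0001
```

```bash
python3 f.py
```

```text
[0.5923 0.1806 0.1427] [3.1415e+00 1.0000e-04 2.0840e-01] [0.46 0.54 1.26] [ 0.063 -0.066 -0.016] -0.00013138116497776986 18.425
```

Emit:
carry_out(
  series=[
    [0,0,0.0003,0,0,0,255],
    [0,-0.0001,0.0006,0,0,0,255],
    [0,-0.0001,0.001,0,0,0,255],
    [0,-0.0001,0.001,0,0,0,255],
  ],
)

```text
clock: 18.98
position: [0.5923, 0.1807, 0.1417]
tool_rot: [3.142, 0.0, 0.208]
force: [-0.2, 0.1, 1.1]
grip_width: 0.0003
```

```bash
python3 f.py
```

```text
[0.5922 0.1808 0.1417] [-3.1416e+00  2.0000e-04  2.0840e-01] [ 0.29 -0.22  0.47] [-0.063 -0.018  0.011] 0.00023266280989444571 19.125
```

Emit:
carry_out(
  series=[
    [0,0,0.0003,0,0,0,255],
    [0,0,0.0006,0,0,0,255],
    [0,0,0.001,0,0,0,255],
    [0,0,0.001,0,0,0,255],
  ],
)

```text
clock: 19.68
position: [0.5925, 0.181, 0.1412]
tool_rot: [-3.141, -0.001, 0.208]
force: [-0.4, -1.1, 6.8]
grip_width: -0.0003
```

```bash
python3 f.py
```

```text
[0.5925 0.1809 0.1412] [-3.1415e+00 -7.0000e-04  2.0830e-01] [-0.86 -0.5   6.64] [-0.084  0.237  0.023] -0.00014390125346191461 19.825
```

Emit:
carry_out(
  series=[
    [0,0,0.0003,0,0,0,255],
    [0,0,0.0006,0,0,0,255],
    [0,0,0.001,0,0,0,255],
    [0,0,0.001,0,0,0,255],
  ],
)

```text
clock: 20.38
position: [0.5928, 0.181, 0.1409]
tool_rot: [-3.141, -0.002, 0.208]
force: [-2.6, -1.0, 16.1]
grip_width: 0.0002
```

```bash
python3 f.py
python3 - <<'E'
from w import *
for n in ["scene","side"]:
    i,d=imaging.grab_frame(n)
    c=i[180:320,290:430] if n=="scene" else i[230:345,140:265]
    cv2.imwrite(f"pics/{n}6.png",cv2.resize(c,None,fx=4,fy=4,interpolation=cv2.INTER_CUBIC))
E
```

```text
[0.5928 0.1811 0.1409] [-3.1413e+00 -1.6000e-03  2.0830e-01] [-2.49 -0.66 15.88] [-0.262  0.622  0.012] 0.00018664637218244643 20.525
```

View pics/scene6.png

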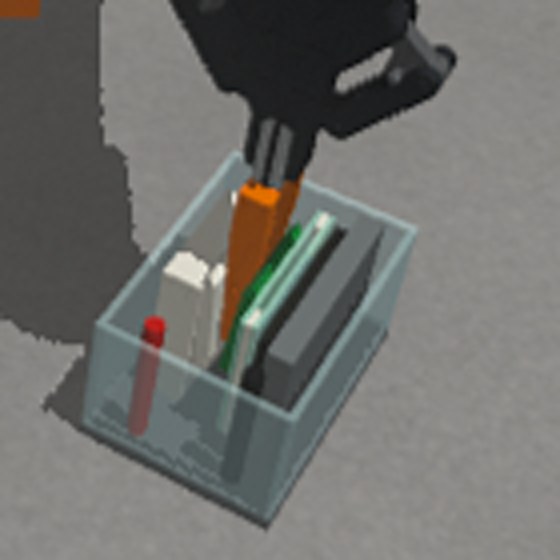

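The push peaked at about 16 N. That is over the 12 N target but below 20 N, and the force climbed steeply after the slack was taken up. I'll retreat straight up and check.

Emit:
carry_out(
  series=[
    [0,0,-0.001,0,0,0,255],
    [0,0,-0.003,0,0,0,255],
    [0,0,-0.01,0,0,0,255],
    [0,0,-0.03,0,0,0,255],
    [0,0,-0.06,0,0,0,255],
    [0,0,-0.08,0,0,0,255],
    [0,0,-0.08,0,0,0,255],
    [0,0,-0.08,0,0,0,255],
  ],
)

```text
clock: 21.68
position: [0.592, 0.1807, 0.2193]
tool_rot: [3.141, 0.001, 0.208]
force: [0.4, 0.3, -0.1]
grip_width: -0.0001
```

```bash
python3 f.py
python3 - <<'E'
from w import *
for n in ["scene","side"]:
    i,d=imaging.grab_frame(n); ci=imaging.camera_info(n); ww=cloud(i,d,ci['mtx'],ci['extrinsics'])
    hsv=cv2.cvtColor(i,cv2.COLOR_BGR2HSV).astype(int);H,S,V=hsv[...,0],hsv[...,1],hsv[...,2]
    m=(H>=4)&(H<=15)&(S>160)&(V>60)&(ww[...,2]>.03)
    p=ww[m];p=p[np.hypot(p[:,0]-.592,p[:,1]-.18)<.06];z=np.percentile(p[:,2],97);t=p[p[:,2]>z-.005]; print(n,z,len(t),t.mean(0),cv2.minAreaRect((t[:,:2]*1000).astype(np.float32)))
    cv2.imwrite(f"pics/{n}7.png",i)
E
```

```text
[0.5919 0.1807 0.219 ] [3.1415e+00 1.2000e-03 2.0840e-01] [ 0.27 -0.09 -0.19] [ 0.008 -0.021  0.009] -0.00011238886498893236 21.825
scene 0.14262299658688793 132 [0.59560627 0.18288435 0.14107647] ((594.5508422851562, 182.3023681640625), (37.95112228393555, 15.674705505371094), 11.027335166931152)
side 0.14268063614357238 145 [0.59007512 0.18284538 0.14047988] ((590.39990234375, 182.32095336914062), (39.6124382019043, 16.365909576416016), 12.95503044128418)
```

View pics/scene7.png

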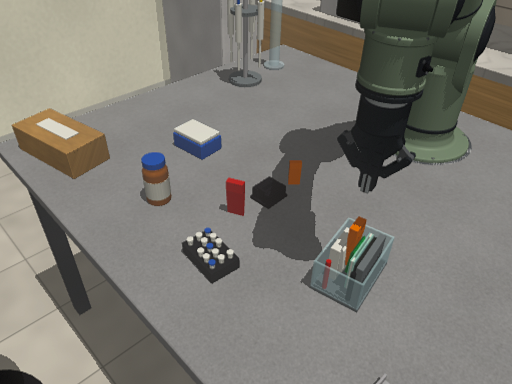

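The wedge stands upright in the tank at (356,240). It is about 5 mm lower than when it was loose, the bystanders have not moved, and the arm is clear.

```bash
python3 -c "
from workcell import ticket
print(ticket.job_done())"
```

```text
the job is handed in; nothing more can be done
None
```

The wedge is jammed upright in the gap and let go, and the job is handed in. No verdict was reported.

- **Placing:** I lifted the wedge from its holder and stood it in the middle of the gap, feeling out light touches on both sides. I let go with its lower edge about 39 mm below the mouth, still loose.
- **Pressing:** With the gripper closed I pressed straight down through about 5 mm of slack, until the force climbed steeply. I sent the last two 1 mm steps without reading the force between them, so the push peaked at about 16 N, above the 12 N target but below the 20 N limit.
- **Last checks:** After backing off, the wrist force read zero. Both fixed cameras put the wedge's top at about 141 mm, 5 mm lower than before, turned in line with the gap to about 1°. The arm was clear, and the tube rack, bottle and tip box looked unmoved.
- **Not measured:** I could not measure the remaining clamping force directly. From the 0.5 to 0.7 ratio in the task it should be about 8 to 11 N.

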